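Stand the gift case on its heavy end

ROBOT

A 6-joint arm with a two-finger parallel gripper is mounted at the origin on the work surface. World frame = base frame: x ahead of the robot, y to its left, z up, the work surface at z = 0. Lengths are in m, angles in degrees, forces in N, time in s.
With the tool pointing down it reaches from about 0.4 to 0.825 m from the base axis. Payload 7 kg.
Tool frame: the origin (TCP) lies at the centre of the arm's flange, where the gripper is bolted on; the fingertips stand 178 mm ahead of it and the grasp point (between the pads) lies 159 mm ahead of it (tip_reach is the distance from the TCP to the fingertips, in m); z points along the fingers, y is the line along which they close (so a half turn about z gives the same grasp; the last joint's range is limited). The gripper opens to 88 mm and grips with 3 to 60 N. Pads are 19 mm wide; open, the fingers measure 130 mm over their backs; the gripper's body (78 mm by 193 mm) begins 47 mm behind the grasp point.
Start: joints at [90.361, 20.546, 0.682, 0, -70.136, -16.507], TCP at [0.188, 0.648, 0.405] pointing down, gripper open.
Joint ranges: [-176.03, 176.03], [-82.01, 121.73], [-58.28, 71.71], [-173.87, 95.51], [-174.79, -0.11], [-173.66, 173.66]. Speed limits (degrees/s): [136.94, 136.94, 172.46, 180, 180, 180].

INTERFACE

Orientations are given as [roll, pitch, yaw] about the fixed x, y, z axes, in that order (R = Rz(yaw) Ry(pitch) Rx(roll)).
In Python, from plant import * gives the robot as it stands.
- The arm moves only by the shell command python3 -m handwheel 'ROWS'. ROWS is JSON, a list of rows, each a list of 7 numbers: the opening, from -1 (shut) to 1 (fully open), then the shift along the tool's x, y, z as a fraction of full scale, then the turn, a rotation vector about the tool's x, y, z as a fraction of full scale. A call has 1 to 5 rows; each row shifts and turns the commanded pose from where the row before left it, along the tool's axes as they then stand; what a row does not reach is not made up. Full scale, the value 1, is 0.025 m for a shift and 6 degrees for a turn. A row lasts 1/8 s, in which the tool goes at most 62.5 mm and 10.7 degrees, less where a joint would pass 70% of its speed; a pose out of reach is approached as far as the arm can. A call with a number of a shift or a turn outside -1 to 1 is refused whole. A call with a gripper value outside its range is refused whole. The fingers move at their own pace and stop on an object; the grip force is fixed at half the most. Time passes only in rows, so rows that do not move let the fingers close. It gives the time, the measured TCP pose, the force, the opening and the grip force at its end, in the units of the state.
- get_obs(): the state, without advancing time (a new reading comes with each control period).
- snapshot(name): name is "scene" or "top"; returns a dict with "color" (384x512x3 uint8, red, green, blue), "fx", "fy", "cx", "cy" (pixels), "R" (3x3) and "t" (3): a world point X has camera coordinates R X + t. Camera axes: x right, y down, z forward; pixel columns grow to the right and rows downward; lengths in m; the calibration is good to about 2 mm. A picture is of the moment at which its call begins. There is no depth.
- close_job(): hands the job in; it is judged then, once.
The state is a dict: "clock": time; "joint_pos": joint angles; "qvel": joint speeds; "tau": joint torques, N m; "tool_pos": TCP position; "orientation": TCP orientation; "force": force on the tool from outside, world axes, zero at the start; "moment": the same for the moment, N m; "opening": finger opening in m; "gripper_force": force on a finger pad.
Only numpy, scipy, OpenCV 4.12 (cv2) and the standard library are available. Lean on these libraries where they do the work, as an engineer would, in place of code of your own. Each camera call takes 0.05 s, during which the arm holds its last target. There are 200 camera calls.

TASK

The closed wooden gift case on the counter has its contents packed at one end, and nothing outside shows which. Lift it to feel which end is heavy, then set it gently on the sloping display stand, standing squarely on that heavy end and well within the mat, and let go. Never let it fall over or lie on the stand, and leave the bottle, the jar and the bowl where they are.

Things in the scene. Friction and masses are not known exactly. Their poses are not given: they have to be found in the camera images.
- case: Closed pale wooden case, a square bar 180 mm long (x), 56 mm wide (y) and high (z), thin dark seams, ends alike. Lies flat at the start, z up. Origin: centre of the underside. Inside, 0.42 to 0.6 kg is packed firmly at the +x or the -x end, drawn anew at each start; the rest is light foam and air. Centre of mass 40 to 47 mm from the middle towards that end; total 0.58 to 0.76 kg.
- case_middle (a point): The geometric middle of the case: 28 mm above case's origin along its z; 90 mm from each end face along x.
- stand: Dark wooden display stand fixed to the counter, about 190 mm square on the counter, facing roughly towards the robot (low edge on its -x side). Origin on the counter under its middle.
- deck: Sloping top of the stand, 200 x 200 mm, grippy black ribbed rubber mat, no rim. Origin: centre of its top face, 62 mm above the counter. z: the mat's normal, leaning 20 degrees from vertical to the low side; x: up the slope, away from the robot; y: level. Edges 28 mm (low) and 96 mm (high) up. The case stands here on its heavy end, but topples down the slope on its light end.
- wine: Bystander: standing bottle, 72 mm across, 240 mm tall. Origin: centre of its foot.
- olives: Bystander: standing jar, 72 mm across, 90 mm tall. Origin: centre of its foot.
- bowl: Bystander: bowl, 100 mm across, 50 mm tall. Origin: centre of its foot.
There are look-alikes about, which are no part of the job. Of the things shaped like the case, the wooden one is meant.

How it is judged (in metres and radians):
At the end, for the whole second after the job is handed in: The case stands end-on on the mat, still and released, its long axis within 4 degrees of the mat's normal, its middle 83 to 97 mm above the mat and no more than 66 mm from the deck's centre along the deck's x and y. Only the heavy end down can stay so (x of case_middle in the frame of deck between -0.066 and 0.066 m and y of case_middle in the frame of deck between -0.066 and 0.066 m and z of case_middle in the frame of deck between 0.083 and 0.097 m and angle between the x axis of case and the z axis of deck, either way round below 0.07 rad and linear speed of case below 0.02 m/s and angular speed of case below 0.1 rad/s); the robot touches nothing.
It fails at once if the case falls over or lies on the stand (angle between case's own x axis and vertical between 1.15 and 1.99 rad and contact force between case and deck above 0.5 N).
It fails at once if the case is dropped or knocked hard on the stand (over 80 N) (contact force between case and deck above 80 N).
It fails at once if the bottle is moved over 20 mm or tipped (distance of wine from where it was at the start of the episode above 0.02 m or angle between wine's own z axis and vertical above 0.3 rad).
It fails at once if the jar is moved over 20 mm or tipped (distance of olives from where it was at the start of the episode above 0.02 m or angle between olives's own z axis and vertical above 0.3 rad).
It fails at once if the bowl is moved over 20 mm or tipped (distance of bowl from where it was at the start of the episode above 0.02 m or angle between bowl's own z axis and vertical above 0.3 rad).
It also fails if it takes over 56 s, if anything falls off the work surface, if the arm or the gripper's body presses on something with over 40 N, if the wrist force passes 120 N, or if a joint passes its speed limit or range.

## Working session

There is one attempt and no reset: what is moved stays moved. The work goes in short steps, Python scripts to look and compute and a shell command to move; the robot and the scene stay as the last step left them, time stands still between calls to the robot, and variables do not carry over. Pictures are saved under pics/ and viewed, at most 10 in all, crops included, and the job is handed in when it is done.

```bash
mkdir -p pics; python3 - <<'E'
from plant import *
import cv2
for n in("scene","top"):
    s=snapshot(n); cv2.imwrite(f"pics/{n}0.png",s["color"][:,:,::-1]); print(n,s["fx"],s["cx"],s["cy"],s["R"],s["t"])
print(get_obs())
E
```

```text
scene 397.7917822763603 253.95436310017928 189.47184537170975 [[-0.6574124   0.75349488 -0.00737589]
 [ 0.45963626  0.39323043 -0.79630669]
 [-0.59711258 -0.52689212 -0.60484813]] [ 0.4536353  -0.15915997  1.4776717 ]
top 433.237425237421 255.13030549227756 201.63910279344685 [[-0.07605499 -0.99710279 -0.00128806]
 [-0.97576056  0.07469281 -0.20569959]
 [ 0.20519985 -0.01438764 -0.97861434]] [-0.09482004  0.58896104  1.07304908]
{'clock': 0.1, 'joint_pos': array([ 9.03600221e+01,  2.05874889e+01,  6.39318632e-01, -1.61648218e-02,
       -7.01352446e+01, -1.65084464e+01]), 'qvel': array([-0.00706372, -0.04069971,  0.12399186,  0.07389789, -0.01148545,
        0.01978297]), 'tau': array([-1.48266099e-03, -5.84166527e+01,  2.93747878e+01,  7.01554790e+00,
        1.00657847e-02, -5.52878294e-05]), 'tool_pos': array([0.18767758, 0.64821225, 0.40382158]), 'orientation': array([ 1.79915705e+02, -9.13449544e-03, -1.61539214e+01]), 'force': array([-0.72748   , -0.40833845, -1.27355415]), 'moment': array([-0.00317424,  0.01089137, -0.05118851]), 'gripper_force': 0.0, 'opening': 0.08771917698703979}
```

View pics/scene0.png

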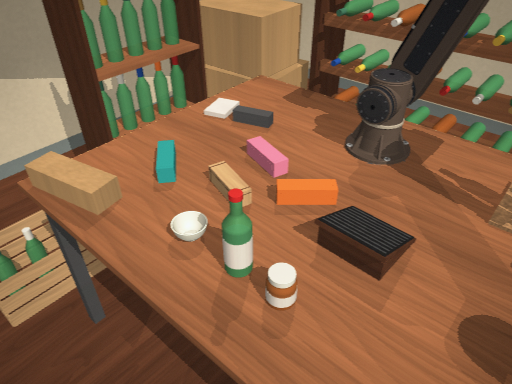

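View pics/top0.png

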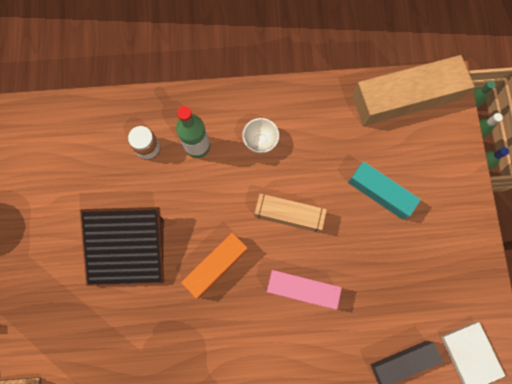

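The scene view shows the wooden case at (230,183) with the stand at (365,238). The top view has the case at (290,212), deck at (122,247), jar at (143,142), bottle at (192,133) and bowl at (261,136).
Things that could be taken for the case (top view): big crate (414,90, too large), orange (215,265), teal (385,190), pink (304,289), black (407,362) and pale wood with seams (290,212). I choose the last one.

```bash
cat > h.py <<'E'
from plant import *
import numpy as np, cv2
from scipy.spatial.transform import Rotation as Ro
def ray(s,uv,z):
    d=s["R"].T@np.array([(uv[0]-s["cx"])/s["fx"],(uv[1]-s["cy"])/s["fy"],1]); c=-s["R"].T@s["t"]
    return c+d*(z-c[2])/d[2]
def proj(s,X):
    p=s["R"]@np.array(X)+s["t"]; return np.array([s["fx"]*p[0]/p[2]+s["cx"],s["fy"]*p[1]/p[2]+s["cy"]])
def big(m):
    m=cv2.morphologyEx(m,cv2.MORPH_CLOSE,np.ones((5,5)))
    return max(cv2.findContours(m,cv2.RETR_EXTERNAL,cv2.CHAIN_APPROX_NONE)[0],key=cv2.contourArea)
def pose():
    o=get_obs(); return o["tool_pos"],Ro.from_euler("xyz",o["orientation"],degrees=True),o
E
python3 - <<'E'
from h import *
s=snapshot("top"); im=s["color"]; hsv=cv2.cvtColor(im,cv2.COLOR_RGB2HSV)
print("case",hsv[207,290],"table",hsv[240,330],"side",hsv[228,305],"deck",hsv[247,122])
m=np.zeros(hsv.shape[:2],np.uint8); m[180:245,245:335]=cv2.inRange(hsv,(8,40,165),(25,190,255))[180:245,245:335]
r=cv2.minAreaRect(big(m)); b=cv2.boxPoints(r); print("caserect",r)
P=np.array([ray(s,p,.056)[:2] for p in b]); print(P,P.mean(0),[np.linalg.norm(P[i]-P[i-1]) for i in range(4)])
i=max(range(2),key=lambda i:np.linalg.norm(P[i]-P[i+1])); d=P[i]-P[i+1]; print("yaw",np.degrees(np.arctan2(d[1],d[0])))
m=np.zeros_like(m); m[195:300,70:163]=cv2.inRange(hsv,(0,0,0),(180,255,60))[195:300,70:163]
c=big(m); q=cv2.approxPolyDP(c,6,True)[:,0]; r=cv2.minAreaRect(c); print("deck",q,r)
q=np.array([ray(s,p,.096 if p[1]<247 else .028) for p in cv2.boxPoints(r)]); print(q)
for n,z,p in(("jar",.09,(141,137)),("wine",.24,(184,113)),("bowl",.05,(261,134)),("deckc",.062,(121,247)),("orange",.05,(213,264)),("pink",.05,(304,288))): print(n,ray(s,p,z).round(3))
a=im[185:305,65:345][:,:,::-1].copy()
cv2.imwrite("pics/crop.png",cv2.resize(a,None,fx=2.8,fy=2.8,interpolation=2))
E
```

```text
case [ 16 122 234] table [ 10 159 180] side [ 14 132 126] deck [ 9 29 87]
caserect ((289.5, 212.0), (64.0, 89.0), 90.0)
[[ 0.64177115 -0.11711318]
 [ 0.62370267 -0.35294296]
 [ 0.45438804 -0.33363429]
 [ 0.47186189 -0.1049749 ]] [ 0.54793094 -0.22716633] [np.float64(0.17034227709321503), np.float64(0.2365209366232458), np.float64(0.1704120533600434), np.float64(0.22932608270812335)]
yaw 85.61875235466293
deck [[154 210]
 [ 82 213]
 [ 88 283]
 [160 281]
 [162 220]] ((122.8692626953125, 246.68576049804688), (71.75494384765625, 79.8421401977539), 88.26429748535156)
[[0.57936587 0.29922039 0.096     ]
 [0.57020705 0.09808868 0.096     ]
 [0.39421727 0.11247892 0.028     ]
 [0.40379953 0.31917013 0.028     ]]
jar [0.77  0.147 0.09 ]
wine [0.762 0.01  0.24 ]
bowl [ 0.77 -0.17  0.05]
deckc [0.488 0.212 0.062]
orange [ 0.428 -0.019  0.05 ]
pink [ 0.35  -0.246  0.05 ]
```

View pics/crop.png

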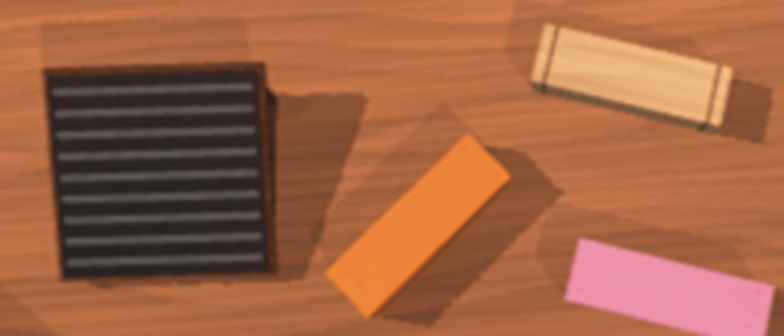

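The crop confirms pale wood with dark seams near both ends. The top-face corners in crop pixels are about (547,24), (732,67), (722,127), (533,82). The deck corners are about (46,70), (265,64), (272,272), (62,279).

```bash
python3 - <<'E'
from h import *
s=snapshot("top"); f=lambda p:(p[0]/2.8+65,p[1]/2.8+185)
P=np.array([ray(s,f(p),.056) for p in((547,24),(732,67),(722,127),(533,82))]); c=P.mean(0)
print("case",c,[np.linalg.norm(P[i]-P[i-1]) for i in range(4)]); a=(P[1]+P[2]-P[0]-P[3])[:2]; print("axis",np.degrees(np.arctan2(a[1],a[0])))
D=np.array([ray(s,f(p),z) for p,z in(((46,70),.096),((265,64),.096),((272,272),.028),((62,279),.028))]);print("deck",D.mean(0)); u=(D[0]+D[1]-D[2]-D[3]);print(np.degrees(np.arctan2(u[1],u[0])),[np.linalg.norm(D[i]-D[i-1]) for i in range(4)])
t,R,o=pose(); print("delta in tool",R.inv().apply([c[0]-t[0],c[1]-t[1],0])/.025)
E
python3 -m handwheel '[[1,0,0,0,0,0,0.5]]'
python3 - <<'E'
from h import *
print(get_obs()["joint_pos"],get_obs()["orientation"])
E
```

```text
case [ 0.54708495 -0.23138913  0.056     ] [np.float64(0.05709586382184864), np.float64(0.17789405928144314), np.float64(0.05768003341246241), np.float64(0.18011341129485084)]
axis -107.8834843410859
deck [0.48831188 0.20791007 0.062     ]
-3.8517281337286478 [np.float64(0.19624737630442954), np.float64(0.19752469997657277), np.float64(0.19537423955472785), np.float64(0.19436049580608827)]
delta in tool [23.59589283 29.79870845  0.03163087]
clock: 0.32
tool_pos: [0.1877, 0.6483, 0.4043]
orientation: [180.0, -0.0, -19.2]
force: [0.3, -0.6, -0.6]
opening: 0.0877
gripper_force: 0.0
[ 9.03628586e+01  2.05651732e+01  6.63862620e-01 -5.79860402e-03
 -7.01345802e+01 -1.95638682e+01] [ 1.79964355e+02 -6.88076988e-03 -1.92029796e+01]
```

```bash
R='x'
python3 -m handwheel '[[1,0.84,0.95,0,0,0,0],[1,0.84,0.95,0,0,0,0],[1,0.84,0.95,0,0,0,0],[1,0.84,0.95,0,0,0,0],[1,0.84,0.95,0,0,0,0]]' >/dev/null
python3 -m handwheel '[[1,0.84,0.95,0,0,0,0],[1,0.84,0.95,0,0,0,0],[1,0.84,0.95,0,0,0,0],[1,0.84,0.95,0,0,0,0],[1,0.84,0.95,0,0,0,0]]' >/dev/null
python3 -m handwheel '[[1,0.84,0.95,0,0,0,0],[1,0.84,0.95,0,0,0,0],[1,0.84,0.95,0,0,0,0],[1,0.84,0.95,0,0,0,0],[1,0.84,0.95,0,0,0,0]]'
cat >> h.py <<'E'
def log():
    import json
    t,R,o=pose(); open("log.jsonl","a").write(json.dumps([list(map(float,x)) for x in(o["joint_pos"],t,o["orientation"])])+"\n"); print(o["clock"],o["joint_pos"].round(1))
E
python3 -c 'from h import *;log()'
python3 -m handwheel '[[1,0.84,0.95,0,0,0,0],[1,0.84,0.95,0,0,0,0],[1,0.84,0.95,0,0,0,0],[1,0.84,0.95,0,0,0,0],[1,0.84,0.95,0,0,0,0]]' >/dev/null
python3 -m handwheel '[[1,0.84,0.95,0,0,0,0],[1,0.84,0.95,0,0,0,0],[1,0.84,0.95,0,0,0,0],[1,0.84,0.95,0,0,0,0],[1,0.84,0.95,0,0,0,0]]' >/dev/null
python3 -m handwheel '[[1,0.84,0.95,0,0,0,0],[1,0.84,0.95,0,0,0,0],[1,0.84,0.95,0,0,0,0],[1,0.84,0.95,0,0,0,0],[1,0.84,0.95,0,0,0,0]]'
python3 -c 'from h import *;log()'
python3 -m handwheel '[[1,0,0,0,0,0,1],[1,0,0,0,0,0,1],[1,0,0,0,0,0,1],[1,0,0,0,0,0,1],[1,0,0,0,0,0,1]]' >/dev/null
python3 -m handwheel '[[1,0,0,0,0,0,1],[1,0,0,0,0,0,1],[1,0,0,0,0,0,1],[1,0,0,0,0,0,1],[1,0,0,0,0,0,1]]' >/dev/null
python3 -m handwheel '[[1,0,0,0,0,0,1],[1,0,0,0,0,0,1],[1,0,0,0,0,0,1],[1,0,0,0,0,0,1],[1,0,0,0,0,0,0.8]]'
python3 -c 'from h import *;log()'
```

```text
clock: 2.2
tool_pos: [0.3687, 0.207, 0.4048]
orientation: [-180.0, -0.0, -19.1]
force: [0.0, 0.4, -0.2]
opening: 0.0877
gripper_force: 0.0
2.2 [ 56.3  -4.2 -29.    0.  -65.2  14.6]
clock: 4.08
tool_pos: [0.5491, -0.2328, 0.4046]
orientation: [180.0, 0.0, -19.2]
force: [0.5, 0.7, -0.9]
opening: 0.0876
gripper_force: 0.0
4.075 [ -4.2  13.2  -9.6  -0.  -67.2  75.1]
clock: 5.95
tool_pos: [0.5487, -0.2317, 0.4046]
orientation: [180.0, -0.0, -108.1]
force: [0.4, 0.2, -0.2]
opening: 0.0877
gripper_force: 0.0
5.95 [ -4.1  13.1  -9.7  -0.  -67.2 -14. ]
```

```bash
python3 -m handwheel '[[1,0,0,1,0,0,0],[1,0,0,1,0,0,0],[1,0,0,1,0,0,0],[1,0,0,1,0,0,0],[1,0,0,1,0,0,0]]' >/dev/null
python3 -m handwheel '[[1,0,0,1,0,0,0],[1,0,0,1,0,0,0],[1,0,0,1,0,0,0],[1,0,0,0.65,0,0,0],[1,0,0,0,0,0,0]]'
python3 -c 'from h import *;log()'
python3 -m handwheel '[[-1,0,0,0,0,0,0],[-1,0,0,0,0,0,0],[-1,0,0,0,0,0,0],[-1,0,0,0,0,0,0],[-1,0,0,0,0,0,0]]'
python3 -m handwheel '[[-1,0,0,0,0,0,0],[-1,0,0,0,0,0,0],[-1,0,0,0,0,0,0]]'
python3 -c 'from h import *;print(get_obs()["moment"])'
python3 -m handwheel '[[-1,0,0,-0.4,0,0,0],[-1,0,0,-0.4,0,0,0],[-1,0,0,-0.4,0,0,0],[-1,0,0,0,0,0,0],[-1,0,0,0,0,0,0]]'
python3 - <<'E'
from h import *
t,R,o=pose(); print(o["moment"],R.inv().apply(o["moment"]),R.as_matrix().round(2))
s=snapshot("scene"); cv2.imwrite("pics/lift.png",cv2.resize(s["color"][120:250,150:330,::-1],None,fx=4,fy=4))
E
```

```text
clock: 7.2
tool_pos: [0.5486, -0.2315, 0.1873]
orientation: [179.9, -0.0, -108.0]
force: [-0.7, -0.3, -0.3]
opening: 0.0876
gripper_force: 0.0
7.2 [ -4.1  25.9 -23.6  -0.  -40.6 -13.9]
clock: 7.82
tool_pos: [0.5491, -0.2313, 0.1889]
orientation: [180.0, 0.0, -107.9]
force: [-2.3, 1.5, 5.7]
opening: 0.0558
gripper_force: 30.0
clock: 8.2
tool_pos: [0.549, -0.2313, 0.1889]
orientation: [180.0, -0.0, -107.9]
force: [-2.2, 2.6, 5.3]
opening: 0.0556
gripper_force: 30.0
[ 0.70100748  0.81745649 -0.06207162]
clock: 8.82
tool_pos: [0.549, -0.2313, 0.2183]
orientation: [180.0, 0.0, -108.0]
force: [-0.1, -0.2, -6.0]
opening: 0.0556
gripper_force: 30.0
[ 0.29930289 -0.15225691 -0.04469455] [ 0.05255892 -0.33167607  0.0446154 ] [[-0.31 -0.95 -0.  ]
 [-0.95  0.31  0.  ]
 [-0.    0.   -1.  ]]
```

View pics/lift.png

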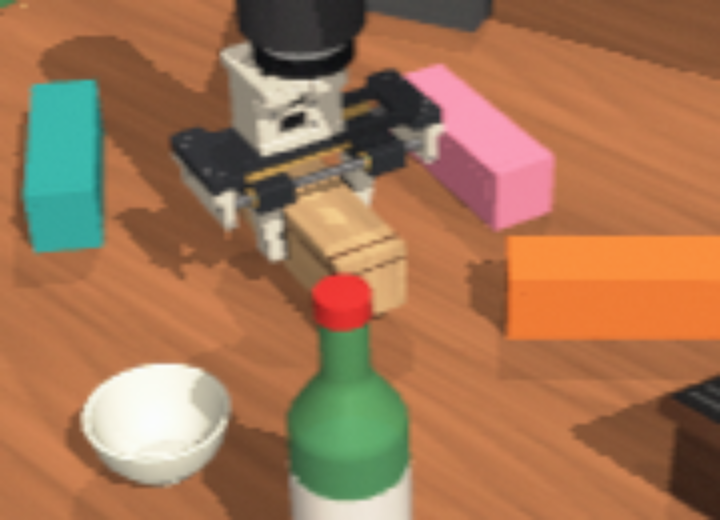

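The case lifted about level and the case's near (light) end is at (375,275) in the crop. The moment puts the heavy end on the -y side (tool +x). I'll regrasp nearer the heavy end with a 15° lean.

```bash
python3 -m handwheel '[[-1,0,0,0.4,0,0,0],[-1,0,0,0.4,0,0,0],[-1,0,0,0.37,0,0,0],[-1,0,0,0,0,0,0]]'
python3 -m handwheel '[[1,0,0,0,0,0,0],[1,0,0,0,0,0,0],[1,0,0,0,0,0,0],[1,0,0,0,0,0,0],[1,0,0,-1,0,0,0]]'
python3 -m handwheel '[[1,0,0,0,0,0.5,0],[1,0,0,0,0,1,0],[1,0,0,0,0,1,0],[1,0,0,0,0,0,0]]'
python3 - <<'E'
from h import *
log()
t,R,o=pose(); c=np.array([.548,-.2312,0]); h=np.array([np.cos(np.radians(-108)),np.sin(np.radians(-108)),0])
g=c+.03*h+[0,0,.029]; d=g-(t+R.apply([0,0,.159])); print(R.inv().apply(d)/.025)
E
```

```text
clock: 9.38
tool_pos: [0.5491, -0.2313, 0.1883]
orientation: [179.9, -0.0, -107.9]
force: [0.4, -0.6, -6.2]
opening: 0.0558
gripper_force: 30.0
clock: 10.0
tool_pos: [0.5484, -0.2313, 0.2128]
orientation: [179.8, -0.0, -108.0]
force: [0.4, -0.2, 0.5]
opening: 0.0874
gripper_force: 0.0
clock: 10.5
tool_pos: [0.5487, -0.2309, 0.2137]
orientation: [179.9, -15.0, -107.8]
force: [-0.5, -1.3, -0.2]
opening: 0.0873
gripper_force: 0.0
10.5 [ -0.4  24.  -31.5  22.  -41.3 -34.9]
[-0.73694629  0.01446382  1.09324113]
```

```bash
python3 -m handwheel '[[1,-0.74,0,0,0,0,0],[1,0,0,0.55,0,0,0],[1,0,0,0.54,0,0,0],[1,0,0,0,0,0,0]]'
python3 -m handwheel '[[-1,0,0,0,0,0,0],[-1,0,0,0,0,0,0],[-1,0,0,0,0,0,0],[-1,0,0,0,0,0,0],[-1,0,0,0,0,0,0]]'
python3 -m handwheel '[[-1,-0.13,0,-0.48,0,0,0],[-1,-0.13,0,-0.48,0,0,0],[-1,-0.26,0,-0.96,0,0,0],[-1,-0.26,0,-0.96,0,0,0],[-1,-0.26,0,-0.96,0,0,0]]'
python3 -m handwheel '[[-1,-0.26,0,-0.96,0,0,0],[-1,-0.26,0,-0.96,0,0,0],[-1,-0.26,0,-0.96,0,0,0],[-1,-0.26,0,-0.96,0,0,0],[-1,0,0,0,0,0,0]]'
python3 - <<'E'
from h import *
log(); t,R,o=pose(); print(R.inv().apply(o["moment"])); print(R.as_matrix().round(2))
import json
from scipy.optimize import least_squares
L=[json.loads(l) for l in open("log.jsonl")]
L.append([[90.3628,20.565,.664,0,-70.135,-19.564],[.1877,.6483,.4043],[180,0,-19.203]])
# world x-forward at j1=0; zero pose: forearm +x, tool +x at j5=0
def fk(q,p):
    a1,d1,a2,a3,l,d6,lat,c6=p; e=Ro.from_euler
    q=np.array(q)
    A=e("z",q[0],degrees=True); B=A*e("y",q[1],degrees=True); C=A*e("y",q[1]-q[2],degrees=True)
    W=A.apply([a1,-lat,d1])+B.apply([0,0,a2])+C.apply([l,0,a3])
    T=C*e("x",S4*q[3],degrees=True)*e("y",-q[4],degrees=True)*e("x",S6*q[5]+c6,degrees=True)
    return W+T.apply([d6,0,0]),T*Ro.from_matrix([[0,0,1],[0,1,0],[-1,0,0]])
best=None
for S4 in(1,-1):
  for S6 in(1,-1):
   for c6 in(0,90,180,270):
    def res(p):
        r=[]
        for q,t,o in L:
            x,T=fk(q,p); r+=list((x-t)*10)+list((Ro.from_euler("xyz",o,degrees=True).inv()*T).as_rotvec())
        return r+list((p-p0)*.003)
    p0=np.array([.05,.35,.35,.03,.35,.09,.19,c6]); s=least_squares(res,p0,x_scale=[.1]*7+[50])
    if best is None or s.cost<best[0]: best=(s.cost,S4,S6,s.x)
print(best)
np.savez("kin.npz",S4=best[1],S6=best[2],p=best[3])
E
```

```text
clock: 11.0
tool_pos: [0.5516, -0.2216, 0.1814]
orientation: [179.8, -15.0, -108.0]
force: [-0.5, -0.5, -0.7]
opening: 0.0878
gripper_force: 0.0
clock: 11.62
tool_pos: [0.5525, -0.221, 0.1833]
orientation: [-180.0, -15.0, -107.9]
force: [-1.6, 1.8, 3.4]
opening: 0.056
gripper_force: 30.0
clock: 12.25
tool_pos: [0.568, -0.1726, 0.2701]
orientation: [180.0, -15.0, -107.9]
force: [0.7, 0.2, -6.4]
opening: 0.0556
gripper_force: 30.0
clock: 12.88
tool_pos: [0.5839, -0.1248, 0.357]
orientation: [-179.8, -14.9, -107.9]
force: [0.1, -0.2, -5.9]
opening: 0.0562
gripper_force: 30.0
12.875 [ 10.7  16.1 -19.   14.8 -62.8 -36.3]
[ 0.1209715  -1.63318717 -0.00590726]
[[-0.3  -0.95 -0.08]
 [-0.92  0.31 -0.25]
 [ 0.26 -0.   -0.97]]
(np.float64(0.14520112624850154), -1, -1, array([6.53239732e-02, 9.80087743e-02, 5.98583706e-01, 1.85254111e-02,
       3.85889273e-01, 1.40365552e-01, 1.92933962e-01, 2.70000256e+02]))
```

```bash
python3 - <<'E'
from h import *
t,R,o=pose(); print(R.inv().apply(o["moment"]),o["force"],o["tau"])
s=snapshot("scene"); cv2.imwrite("pics/lift2.png",cv2.resize(s["color"][60:250,150:350,::-1],None,fx=3,fy=3))
for l in open("log.jsonl"): print(l.strip())
E
```

```text
[ 0.1209715  -1.63318717 -0.00590726] [ 0.10543275 -0.24471113 -5.92751363] [ 3.67829874e-01 -5.32032895e+01  2.92023647e+01  8.01175743e+00
 -1.39924698e+00 -3.21737223e-02]
[[56.288629705138895, -4.226377822759629, -28.970170710663034, 9.266751538513954e-05, -65.23243958864198, 14.57349317052546], [0.36866604821245913, 0.2069736501539586, 0.4047782977671705], [-179.9770183567123, -0.006061874826573909, -19.137839535564744]]
[[-4.216031026442075, 13.213415338003664, -9.625710889870746, -0.001652613997587665, -67.1708174656466, 75.06260002080089], [0.549100744388064, -0.23279300456900856, 0.40458276012954203], [179.99890845565835, 0.010000270559379356, -19.154072422628595]]
[[-4.11142658806689, 13.146527787443565, -9.714997846269682, -0.003722929317068038, -67.15466978244456, -14.016249015756204], [0.5487486147302266, -0.2317276576933091, 0.40456949688020094], [179.98345587447815, -0.0005941478604963208, -108.1291214109139]]
[[-4.091239665301098, 25.939129799356653, -23.556798103908974, -0.00505373145064805, -40.64542579848746, -13.863555626209939], [0.5486327719912796, -0.23152066640062285, 0.1873401842145402], [179.86197743992997, -0.030683041533707472, -107.95859693983603]]
[[-0.3825378737423181, 23.984027802812793, -31.54965654886426, 21.96855553936842, -41.283205692968906, -34.89900206581913], [0.5486928715714521, -0.23089173937933793, 0.2137371157545219], [179.90803742258635, -15.023389455476483, -107.81788743728231]]
[[10.674592225787462, 16.13669560169942, -18.956566868195033, 14.785784888552865, -62.763200463201194, -36.25461559026524], [0.5839473440679569, -0.12481215425091176, 0.3569726931960778], [-179.80674755183367, -14.865806260514384, -107.90426579208854]]
```

View pics/lift2.png

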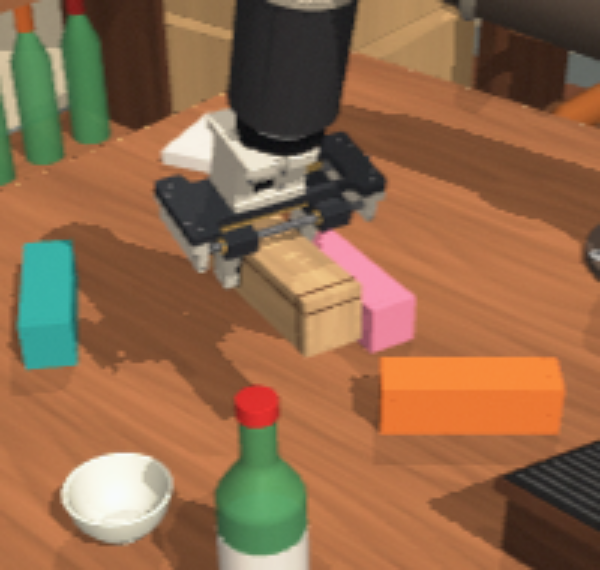

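```bash
cat > kin.py <<'E'
from h import *
import json
from scipy.optimize import least_squares
N=np.array([[0,0,1],[0,1,0],[-1,0,0]])
def fk(q,p,S):
    a1,d1,a2,a3,l,d6,lat,c6,b,lw=p; e=lambda a,x:Ro.from_euler(a,x,degrees=True)
    A=e("z",q[0]); B=A*e("y",q[1]); C=A*e("y",q[1]-q[2])
    W=A.apply([a1,-lat,d1])+B.apply([0,0,a2])+C.apply([l,0,a3])
    D=C*e("y",b)*e("x",S[0]*q[3]); T=D*e("y",-q[4]-b)
    return W+D.apply([0,lw,0])+T.apply([d6,0,0]),T*e("x",S[1]*q[5]+c6)*Ro.from_matrix(N)
def fit():
    L=[json.loads(l) for l in open("log.jsonl")]; L.append([[90.3628,20.565,.664,0,-70.135,-19.564],[.1877,.6483,.4043],[180,0,-19.203]])
    best=None
    for S in((1,1),(1,-1),(-1,1),(-1,-1)):
     for c6 in(90,270):
      for b in(0,90,-90):
       p0=np.array([.05,.35,.35,.03,.35,.09,.19,c6,b,0])
       def res(p):
        r=[]
        for q,t,o in L:
            x,T=fk(q,p,S); r+=list((x-t)*10)+list((Ro.from_euler("xyz",o,degrees=True).inv()*T).as_rotvec())
        return r+list((p-p0)[:7]*.003)+[(p-p0)[9]*.01]
       s=least_squares(res,p0,x_scale=[.1]*7+[50,50,.1])
       if best is None or s.cost<best[0]: best=(s.cost,S,s.x)
    return best
if __name__=="__main__": c,S,p=fit(); print(c,S,p.round(3)); np.savez("kin.npz",S=S,p=p)
E
python3 kin.py
```

```text
2.727859306289528e-06 (-1, -1) [ 0.00e+00  1.99e-01  6.02e-01  0.00e+00  4.64e-01  2.00e-01  0.00e+00
 -9.00e+01  3.60e+02 -1.92e-01]
```

```bash
cat > plan.py <<'E'
from kin import *
k=np.load("kin.npz"); p,S=k["p"],k["S"]
lo=np.array([-176,-82,-58.2,-173.8,-174.7,-.2]); lo[5]=-173.6; hi=np.array([176,121.7,71.7,95.5,-.2,173.6])
yaw=np.radians(-3.85); DC=np.array([.488,.208,.062]); c,s=np.cos,np.sin; a=np.radians(20)
dx=np.array([c(a)*c(yaw),c(a)*s(yaw),s(a)]); dy=np.array([-s(yaw),c(yaw),0]); n=np.cross(dx,dy)
def target(th,up=0.,x=0.,y=0.,til=15,hg=.06):
    t=np.radians(til); th=np.radians(th); sd=c(th)*dx+s(th)*dy
    z=c(t)*sd-s(t)*n; xx=-c(t)*n-s(t)*sd; M=np.stack([xx,np.cross(z,xx),z],1)
    return DC+x*dx+y*dy+hg*n+[0,0,up]-.159*z, M
def ik(X,M,q0):
    f=lambda q:(lambda r:np.r_[(r[0]-X)*5,(Ro.from_matrix(M).inv()*r[1]).as_rotvec()])(fk(q,p,S))
    r=least_squares(f,np.clip(q0,lo+.1,hi-.1),bounds=(lo,hi),x_scale=30); return r.x,r.cost
E
python3 - <<'E'
from plan import *
q0=get_obs()["joint_pos"]; print(fk(q0,p,S)[0]-get_obs()["tool_pos"], n)
for th in range(-30,200,15):
    best=min((ik(*target(th),q) for q in (q0,[20,30,-40,-80,-80,-40],[0,30,-40,60,-80,-90],[40,30,-40,-120,-80,60],[40,20,-20,-60,-120,150])),key=lambda r:r[1]+1e-7*abs(r[0]-q0).max())
    q=best[0]; b=best[1]
    C=Ro.from_euler("z",q[0],degrees=True)*Ro.from_euler("y",q[1]-q[2],degrees=True); T=fk(q,p,S); w=T[0]-.2*T[1].as_matrix()[:,2]
    print(th,"%.1e"%b,q.round(0),"tcp",T[0].round(3),"w",w.round(3))
E
```

```text
[-1.98495411e-06 -1.61904736e-07 -2.19840501e-06] [-0.34124829  0.02296481  0.93969262]
-30 1.6e-02 [ 78.  50. -58.  61. -85.  64.] tcp [0.338 0.316 0.107] w [0.187 0.446 0.092]
-15 1.1e-01 [ 81.  55. -58.  58. -89.  62.] tcp [0.327 0.312 0.089] w [0.175 0.437 0.051]
0 5.6e-02 [   3.   97.  -58. -146. -169.  124.] tcp [0.314 0.195 0.081] w [0.123 0.165 0.028]
15 8.6e-03 [  -2.   96.  -58. -132. -157.  138.] tcp [0.314 0.173 0.094] w [0.123 0.124 0.061]
30 6.5e-05 [ -16.   88.  -58. -119. -131.  147.] tcp [0.324 0.142 0.11 ] w [0.144 0.056 0.1  ]
45 3.4e-18 [ -27.   65.  -52. -112. -100.  129.] tcp [0.344 0.109 0.12 ] w [ 0.189 -0.018  0.122]
60 7.1e-20 [ -25.   46.  -42. -101.  -85.  105.] tcp [0.373 0.082 0.131] w [ 0.253 -0.077  0.146]
75 2.0e-31 [-20.  37. -32. -90. -80.  89.] tcp [0.406 0.065 0.143] w [ 0.329 -0.117  0.175]
90 1.1e-29 [-13.  34. -23. -79. -80.  77.] tcp [0.443 0.057 0.157] w [ 0.413 -0.134  0.206]
105 1.7e-30 [ -7.  33. -15. -69. -83.  69.] tcp [0.481 0.06  0.171] w [ 0.497 -0.128  0.236]
120 2.1e-24 [ -0.  34.  -7. -59. -88.  64.] tcp [0.517 0.073 0.183] w [ 0.578 -0.099  0.265]
135 3.1e-28 [  7.  36.  -0. -51. -93.  61.] tcp [0.548 0.095 0.194] w [ 0.649 -0.049  0.29 ]
150 8.4e-31 [ 13.  38.   5. -42. -99.  60.] tcp [0.573 0.125 0.203] w [0.706 0.02  0.308]
165 6.9e-31 [  20.   41.   10.  -34. -104.   61.] tcp [0.59  0.161 0.208] w [0.744 0.101 0.32 ]
180 1.6e-18 [  27.   43.   12.  -26. -108.   63.] tcp [0.597 0.201 0.21 ] w [0.761 0.19  0.324]
195 6.8e-31 [  33.   45.   12.  -17. -110.   66.] tcp [0.595 0.241 0.208] w [0.756 0.28  0.32 ]
```

```bash
python3 - <<'E'
from plan import *
from scipy.linalg import logm,expm
t,R,o=pose(); 
def H(t,M): A=np.eye(4); A[:3,:3]=M; A[:3,3]=t; return A
A=H(t,R.as_matrix())
for th in(80,90,100):
  X,M=target(th,up=.1); B=H(X,M); Lg=logm(np.linalg.inv(A)@B).real; N_=25
  v=Lg[:3,3]/.025/N_; w=np.degrees([Lg[2,1],Lg[0,2],Lg[1,0]])/6/N_; print(th,v.round(3),w.round(3))
  q=o["joint_pos"]; mn=[]
  for i in range(0,N_+1,5):
    T=A@expm(Lg*i/N_); q,cst=ik(T[:3,3],T[:3,:3],q)
    g=T@[0,0,.159,1]; ca=Ro.from_matrix(T[:3,:3]).apply([c(np.radians(15)),0,s(np.radians(15))])
    print(i,"%.0e"%cst,q.round(0),"tcp",T[:3,3].round(2),"g",g[:3].round(2),"heavy",(g[:3]+.06*ca).round(2),"light",(g[:3]-.12*ca).round(2))
E
```

```text
80 [-0.15   0.338  0.246] [ 0.111 -0.621 -0.099]
0 3e-20 [ 11.  16. -19.  15. -63. -36.] tcp [ 0.58 -0.13  0.36] g [ 0.57 -0.16  0.2 ] heavy [ 0.55 -0.22  0.2 ] light [ 0.61 -0.05  0.2 ]
5 2e-18 [  9.  12. -21.  -3. -52. -22.] tcp [ 0.55 -0.1   0.32] g [ 0.56 -0.09  0.16] heavy [ 0.55 -0.15  0.14] light [0.59 0.02 0.2 ]
10 7e-27 [  5.  11. -21. -26. -48.  -0.] tcp [ 0.51 -0.07  0.29] g [ 0.55 -0.01  0.15] heavy [ 0.54 -0.06  0.11] light [0.56 0.08 0.22]
15 2e-28 [ -3.  11. -20. -51. -53.  26.] tcp [ 0.48 -0.03  0.27] g [0.53 0.07 0.15] heavy [0.53 0.04 0.1 ] light [0.52 0.14 0.25]
20 1e-30 [-12.  15. -23. -71. -65.  49.] tcp [0.45 0.02 0.25] g [0.5  0.15 0.18] heavy [0.51 0.13 0.12] light [0.48 0.18 0.29]
25 2e-31 [-16.  21. -28. -84. -81.  68.] tcp [0.42 0.06 0.25] g [0.47 0.21 0.22] heavy [0.49 0.21 0.16] light [0.43 0.21 0.33]
90 [-0.181  0.268  0.258] [ 0.076 -0.606 -0.163]
0 3e-20 [ 11.  16. -19.  15. -63. -36.] tcp [ 0.58 -0.13  0.36] g [ 0.57 -0.16  0.2 ] heavy [ 0.55 -0.22  0.2 ] light [ 0.61 -0.05  0.2 ]
5 5e-18 [  9.  14. -20.  -3. -54. -20.] tcp [ 0.56 -0.1   0.32] g [ 0.5
[... 726 characters left out ...]
[ 0.55 -0.22  0.2 ] light [ 0.61 -0.05  0.2 ]
5 8e-18 [  9.  15. -18.  -3. -56. -18.] tcp [ 0.57 -0.1   0.32] g [ 0.57 -0.09  0.16] heavy [ 0.56 -0.15  0.14] light [0.59 0.02 0.2 ]
10 4e-29 [  5.  15. -15. -24. -56.   4.] tcp [ 0.55 -0.06  0.29] g [ 0.56 -0.01  0.14] heavy [ 0.56 -0.06  0.11] light [0.56 0.09 0.21]
15 9e-30 [ -1.  16. -13. -44. -62.  26.] tcp [ 0.52 -0.02  0.27] g [0.54 0.07 0.15] heavy [0.55 0.04 0.1 ] light [0.53 0.15 0.24]
20 1e-19 [ -6.  19. -14. -59. -73.  44.] tcp [0.5  0.02 0.27] g [0.51 0.15 0.17] heavy [0.52 0.13 0.12] light [0.48 0.19 0.28]
25 2e-21 [ -8.  22. -16. -71. -86.  59.] tcp [0.47 0.06 0.27] g [0.47 0.21 0.22] heavy [0.49 0.21 0.16] light [0.43 0.21 0.33]
```

```bash
python3 -m handwheel '[[-1,0.26,0,-0.97,0,0,0],[-1,0.26,0,-0.97,0,0,0],[-1,0.26,0,-0.97,0,0,0],[-1,0.26,0,-0.97,0,0,0]]'
python3 -m handwheel '[[-1,0,0,0,0,-1,0],[-1,0,0,0,0,-1,0],[-1,0,0,0,0,-0.5,0],[-1,0,0,0,0,0,0],[-1,0,0,0,0,0,0]]'
python3 - <<'E'
from plan import *
from scipy.linalg import logm,expm
t,R,o=pose(); print("M tool",R.inv().apply(o["moment"]),o["force"])
def H(t,M): A=np.eye(4); A[:3,:3]=M; A[:3,3]=t; return A
A=H(t,R.as_matrix())
for up in(.1,.15):
  X,M=target(90,up=up); B=H(X,M); Lg=logm(np.linalg.inv(A)@B).real; N_=20
  v=Lg[:3,3]/.025/N_; w=np.degrees([Lg[2,1],Lg[0,2],Lg[1,0]])/6/N_; print(up,v.round(3),w.round(3))
  q=o["joint_pos"]
  for i in range(0,N_+1,5):
    T=A@expm(Lg*i/N_); q,cst=ik(T[:3,3],T[:3,:3],q)
    g=T@[0,0,.159,1]; ca=Ro.from_matrix(T[:3,:3]).apply([c(np.radians(15)),0,s(np.radians(15))])
    print(i,"%.0e"%cst,q.round(0),"tcp",T[:3,3].round(2),"g",g[:3].round(2),"heavy",(g[:3]+.06*ca).round(2),"light",(g[:3]-.12*ca).round(2))
E
```

```text
clock: 13.42
tool_pos: [0.5826, -0.1263, 0.4545]
orientation: [179.8, -15.0, -107.9]
force: [1.4, 0.1, -6.9]
opening: 0.0557
gripper_force: 30.0
clock: 14.05
tool_pos: [0.583, -0.1262, 0.4544]
orientation: [179.9, -0.1, -108.0]
force: [-0.3, 0.4, -6.5]
opening: 0.0558
gripper_force: 30.0
M tool [ 0.0114071  -0.16340673 -0.01437508] [-0.3088295   0.41868543 -6.5013167 ]
0.1 [-0.046  0.365  0.503] [ 0.066 -0.636 -0.209]
0 1e-18 [  7.  12.  -5.   0. -73. -25.] tcp [ 0.58 -0.13  0.45] g [ 0.58 -0.13  0.3 ] heavy [ 0.56 -0.18  0.28] light [ 0.62 -0.02  0.33]
5 1e-18 [  2.   9. -10. -19. -65.  -7.] tcp [ 0.54 -0.1   0.39] g [ 0.56 -0.05  0.24] heavy [ 0.55 -0.1   0.21] light [0.58 0.05 0.31]
10 3e-30 [ -4.  10. -13. -42. -64.  17.] tcp [ 0.51 -0.06  0.34] g [0.54 0.04 0.21] heavy [ 0.54 -0.    0.16] light [0.54 0.11 0.31]
15 6e-18 [-10.  14. -16. -62. -71.  41.] tcp [ 0.48 -0.    0.29] g [0.51 0.13 0.2 ] heavy [0.52 0.1  0.15] light [0.48 0.17 0.31]
20 7e-19 [-12.  21. -22. -77. -83.  63.] tcp [0.44 0.06 0.26] g [0.47 0.21 0.22] heavy [0.49 0.21 0.16] light [0.43 0.21 0.33]
0.15 [-0.112  0.354  0.419] [ 0.066 -0.636 -0.209]
0 1e-18 [  7.  12.  -5.   0. -73. -25.] tcp [ 0.58 -0.13  0.45] g [ 0.58 -0.13  0.3 ] heavy [ 0.56 -0.18  0.28] light [ 0.62 -0.02  0.33]
5 3e-18 [  3.   9.  -9. -19. -66.  -8.] tcp [ 0.55 -0.09  0.4 ] g [ 0.57 -0.04  0.25] heavy [ 0.56 -0.09  0.22] light [0.58 0.05 0.32]
10 1e-29 [ -3.   9. -11. -41. -66.  14.] tcp [ 0.51 -0.05  0.36] g [0.54 0.04 0.24] heavy [0.54 0.01 0.19] light [0.54 0.12 0.33]
15 4e-18 [ -9.  11. -15. -61. -73.  36.] tcp [0.48 0.   0.33] g [0.51 0.13 0.24] heavy [0.52 0.11 0.19] light [0.49 0.17 0.35]
20 5e-19 [-12.  16. -20. -77. -84.  56.] tcp [0.44 0.06 0.31] g [0.47 0.21 0.27] heavy [0.49 0.21 0.21] light [0.43 0.21 0.38]
```

Both readings agree that the heavy end is on the tool's +x side. Now I swing the case over the deck.

```bash
python3 -m handwheel '[[-1,-0.046,0.365,0.503,0.066,-0.636,-0.209],[-1,-0.046,0.365,0.503,0.066,-0.636,-0.209],[-1,-0.046,0.365,0.503,0.066,-0.636,-0.209],[-1,-0.046,0.365,0.503,0.066,-0.636,-0.209],[-1,-0.046,0.365,0.503,0.066,-0.636,-0.209]]'
python3 -m handwheel '[[-1,-0.046,0.365,0.503,0.066,-0.636,-0.209],[-1,-0.046,0.365,0.503,0.066,-0.636,-0.209],[-1,-0.046,0.365,0.503,0.066,-0.636,-0.209],[-1,-0.046,0.365,0.503,0.066,-0.636,-0.209],[-1,-0.046,0.365,0.503,0.066,-0.636,-0.209]]'
python3 -m handwheel '[[-1,-0.046,0.365,0.503,0.066,-0.636,-0.209],[-1,-0.046,0.365,0.503,0.066,-0.636,-0.209],[-1,-0.046,0.365,0.503,0.066,-0.636,-0.209],[-1,-0.046,0.365,0.503,0.066,-0.636,-0.209],[-1,-0.046,0.365,0.503,0.066,-0.636,-0.209]]'
python3 -m handwheel '[[-1,-0.046,0.365,0.503,0.066,-0.636,-0.209],[-1,-0.046,0.365,0.503,0.066,-0.636,-0.209],[-1,-0.046,0.365,0.503,0.066,-0.636,-0.209],[-1,-0.046,0.365,0.503,0.066,-0.636,-0.209],[-1,-0.046,0.365,0.503,0.066,-0.636,-0.209]]'
python3 -m handwheel '[[-1,0,0,0,0,0,0],[-1,0,0,0,0,0,0]]'
python3 - <<'E'
from plan import *
t,R,o=pose(); X,M=target(90,up=.1); print((X-t).round(4),(R.inv()*Ro.from_matrix(M)).as_rotvec(degrees=True).round(2))
print("n in tool",R.inv().apply(n))
ca=R.apply([c(np.radians(15)),0,s(np.radians(15))]); ya=R.apply([0,1,0]); za=np.cross(ca,ya); g=t+R.apply([0,0,.159])
out=[]
for nm in("scene","top"):
    S_=snapshot(nm); im=S_["color"][:,:,::-1].copy(); e=[proj(S_,g+L*ca) for L in(.06,-.12)]; print(nm,[x.round(0) for x in e])
    x,y=(e[0]+e[1])/2; x0=int(max(0,min(512-140,x-70))); y0=int(max(0,min(384-150,y-75)))
    out.append(cv2.resize(im[y0:y0+150,x0:x0+140],(400,429),interpolation=2)); print(x0,y0)
cv2.imwrite("pics/above.png",np.hstack(out))
E
```

```text
clock: 14.68
tool_pos: [0.5433, -0.1004, 0.3924]
orientation: [-176.9, 18.9, -101.0]
force: [-0.5, 0.0, -6.3]
opening: 0.0559
gripper_force: 30.0
clock: 15.3
tool_pos: [0.5085, -0.0608, 0.3354]
orientation: [-170.4, 37.2, -91.6]
force: [-0.7, -0.6, -7.1]
opening: 0.0559
gripper_force: 30.0
clock: 15.92
tool_pos: [0.4759, -0.0089, 0.2879]
orientation: [-156.6, 53.8, -75.3]
force: [-0.7, 0.4, -7.3]
opening: 0.056
gripper_force: 30.0
clock: 16.55
tool_pos: [0.4427, 0.0523, 0.2534]
orientation: [-125.5, 65.1, -41.8]
force: [0.3, 0.2, -7.3]
opening: 0.0559
gripper_force: 30.0
clock: 16.8
tool_pos: [0.4434, 0.0521, 0.2541]
orientation: [-125.6, 65.1, -42.0]
force: [-0.3, -0.4, -6.1]
opening: 0.0558
gripper_force: 30.0
[-0.0003  0.005   0.003 ] [ 0.09 -0.1   0.07]
n in tool [-9.65466219e-01 -7.87893884e-04 -2.60527078e-01]
scene [array([369., 197.]), array([396., 128.])]
312 87
top [array([112., 242.]), array([ 82., 264.])]
27 178
```

View pics/above.png

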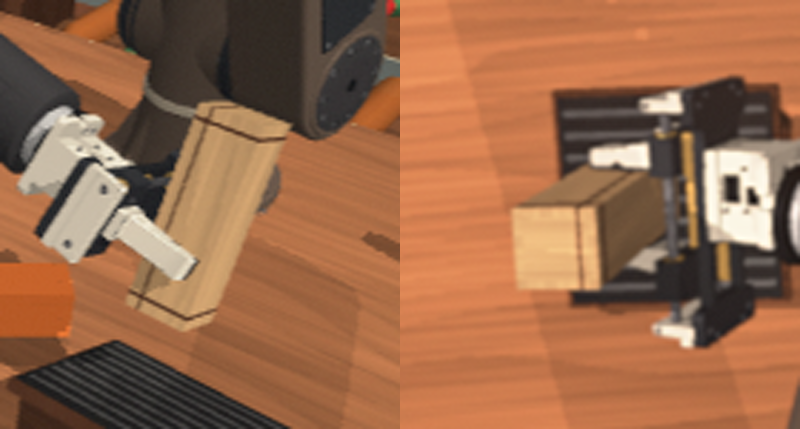

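The case hangs parallel to the mat normal. In the left crop its top face is near (243,118) and its bottom near (170,312), where I predicted them, so it hasn't slipped. Lowering.

```bash
python3 -m handwheel '[[-1,0.907,0.342,0.245,0,0,0],[-1,0.907,0.342,0.245,0,0,0],[-1,0.907,0.342,0.245,0,0,0],[-1,0.272,0.103,0.074,0,0,0],[-1,0,0,0,0,0,0]]'
python3 -m handwheel '[[-1,0.073,0.027,0.02,0,0,0],[-1,0.073,0.027,0.02,0,0,0],[-1,0.073,0.027,0.02,0,0,0],[-1,0,0,0,0,0,0]]'
python3 - <<'E'
from plan import *
t,R,o=pose(); X,M=target(90); print((X-t).round(4),(R.inv()*Ro.from_matrix(M)).as_rotvec(degrees=True).round(2),o["force"])
E
```

```text
clock: 17.52
tool_pos: [0.4437, 0.0527, 0.172]
orientation: [-125.3, 65.2, -41.8]
force: [0.3, 0.5, -5.6]
opening: 0.056
gripper_force: 30.0
clock: 18.02
tool_pos: [0.4434, 0.0529, 0.1659]
orientation: [-125.2, 65.2, -41.7]
force: [-0.5, 0.3, -5.4]
opening: 0.0561
gripper_force: 30.0
[-0.0002  0.0042 -0.0089] [-0.02  0.06  0.08] [-0.50874056  0.33143485 -5.3622412 ]
```

```bash
for i in 1 2; do :; done
python3 -m handwheel '[[-1,0.073,0.027,0.02,0,0,0],[-1,0.073,0.027,0.02,0,0,0],[-1,0,0,0,0,0,0]]' | egrep 'force|pos|ori'
python3 -m handwheel '[[-1,0.073,0.027,0.02,0,0,0],[-1,0,0,0,0,0,0]]'| egrep 'force|pos|ori'
python3 -m handwheel '[[-1,0.073,0.027,0.02,0,0,0],[-1,0,0,0,0,0,0]]'| egrep 'force|pos|ori'
```

```text
tool_pos: [0.4434, 0.0529, 0.1616]
orientation: [-125.2, 65.2, -41.7]
force: [0.3, -0.2, -6.5]
gripper_force: 30.0
tool_pos: [0.4434, 0.0529, 0.1597]
orientation: [-125.2, 65.2, -41.7]
force: [0.0, -0.5, -7.2]
gripper_force: 30.0
tool_pos: [0.4434, 0.053, 0.1577]
orientation: [-125.2, 65.2, -41.7]
force: [-0.2, -0.2, -6.5]
gripper_force: 30.0
```

```bash
python3 -m handwheel '[[-1,0.073,0.027,0.02,0,0,0],[-1,0,0,0,0,0,0]]'| egrep 'force|pos|ori'
python3 -m handwheel '[[-1,0.036,0.014,0.01,0,0,0],[-1,0,0,0,0,0,0]]'| egrep 'force|pos|ori'
python3 -m handwheel '[[-1,0.036,0.014,0.01,0,0,0],[-1,0,0,0,0,0,0]]'| egrep 'force|pos|ori'
```

```text
tool_pos: [0.4434, 0.053, 0.1556]
orientation: [-125.2, 65.2, -41.7]
force: [-0.7, 0.8, -7.5]
gripper_force: 30.0
tool_pos: [0.4435, 0.053, 0.1548]
orientation: [-125.2, 65.2, -41.7]
force: [0.9, -0.6, -7.1]
gripper_force: 30.0
tool_pos: [0.4435, 0.053, 0.1538]
orientation: [-125.2, 65.2, -41.7]
force: [1.1, 0.5, -6.8]
gripper_force: 30.0
```

```bash
python3 -m handwheel '[[-1,0.036,0.014,0.01,0,0,0],[-1,0,0,0,0,0,0]]'| egrep '^force|pos'
python3 -m handwheel '[[-1,0.036,0.014,0.01,0,0,0],[-1,0,0,0,0,0,0]]'| egrep '^force|pos'
python3 -m handwheel '[[-1,0.036,0.014,0.01,0,0,0],[-1,0,0,0,0,0,0]]'| egrep '^force|pos'
python3 -m handwheel '[[-1,0.036,0.014,0.01,0,0,0],[-1,0,0,0,0,0,0]]'| egrep '^force|pos'
python3 - <<'E'
from plan import *
t,R,o=pose(); print(o["force"]@n)
ca=R.apply([c(np.radians(15)),0,s(np.radians(15))]); g=t+R.apply([0,0,.159])
S_=snapshot("scene"); im=S_["color"][:,:,::-1].copy(); print([proj(S_,g+L*ca) for L in(.06,-.12)])
cv2.imwrite("pics/touch.png",cv2.resize(im[110:280,300:430],None,fx=3.5,fy=3.5,interpolation=2))
E
```

```text
tool_pos: [0.4434, 0.053, 0.1534]
force: [-2.4, -1.7, 1.1]
tool_pos: [0.4434, 0.0529, 0.153]
force: [-2.2, -7.3, 8.2]
tool_pos: [0.4434, 0.0528, 0.1527]
force: [-3.9, -9.6, 14.8]
tool_pos: [0.4434, 0.0527, 0.1524]
force: [-3.4, -12.8, 20.6]
20.220168500530004
[array([363.10441327, 227.2370163 ]), array([387.57129916, 163.81996284])]
```

View pics/touch.png

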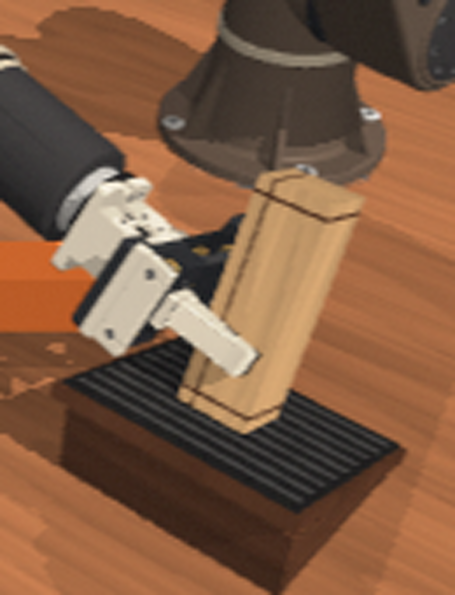

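Contact: the case's base sits on the mat at about (240,405) in the crop, well inside it. I'll relax the pressing, release and back out.

```bash
python3 -m handwheel '[[-1,-0.036,-0.014,-0.01,0,0,0],[-1,-0.036,-0.014,-0.01,0,0,0],[-1,-0.036,-0.014,-0.01,0,0,0],[-1,0,0,0,0,0,0],[-1,0,0,0,0,0,0]]'| egrep '^force|pos|ori'
python3 -m handwheel '[[1,0,0,0,0,0,0],[1,0,0,0,0,0,0],[1,0,0,0,0,0,0],[1,0,0,0,0,0,0],[1,0,0,0,0,0,0]]'
python3 -c '
from h import *
S_=snapshot("scene"); cv2.imwrite("pics/rel.png",cv2.resize(S_["color"][110:280,300:430,::-1],None,fx=3.5,fy=3.5,interpolation=2))'
```

```text
tool_pos: [0.4434, 0.0531, 0.1533]
orientation: [-125.0, 65.2, -41.5]
force: [-2.4, -4.2, 6.6]
clock: 21.95
tool_pos: [0.4435, 0.053, 0.1528]
orientation: [-125.2, 65.2, -41.7]
force: [-0.1, -0.0, -0.1]
opening: 0.0874
gripper_force: 0.0
```

View pics/rel.png

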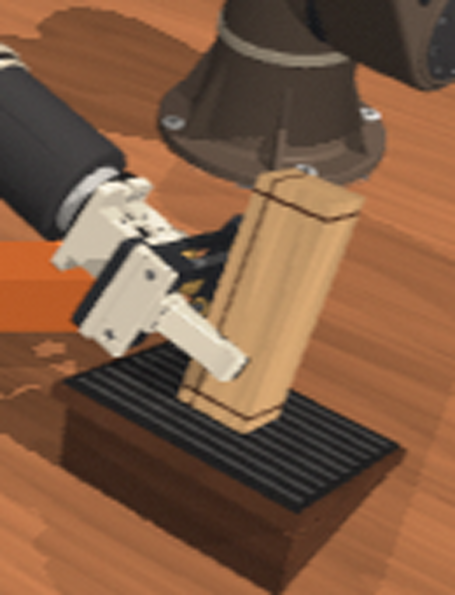

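The case is free and standing still on the mat, its base still at about (240,405) in the crop. Backing straight out.

```bash
python3 -m handwheel '[[1,0,0,-0.3,0,0,0],[1,0,0,-0.6,0,0,0],[1,0,0,-0.8,0,0,0],[1,0,0,-0.8,0,0,0],[1,0,0,-0.8,0,0,0]]'
python3 -m handwheel '[[1,0,0,-0.8,0,0,0],[1,0,0,0,0,0,0],[1,0,0,0,0,0,0],[1,0,0,0,0,0,0]]'
python3 -c '
from h import *
S_=snapshot("scene"); cv2.imwrite("pics/end.png",S_["color"][:,:,::-1])'
```

```text
clock: 22.62
tool_pos: [0.4306, -0.0277, 0.1733]
orientation: [-125.2, 65.1, -41.7]
force: [0.0, -0.3, 0.0]
opening: 0.0878
gripper_force: 0.0
clock: 23.12
tool_pos: [0.4277, -0.0449, 0.1775]
orientation: [-125.2, 65.2, -41.7]
force: [-0.0, -0.6, 0.5]
opening: 0.0879
gripper_force: 0.0
```

View pics/end.png

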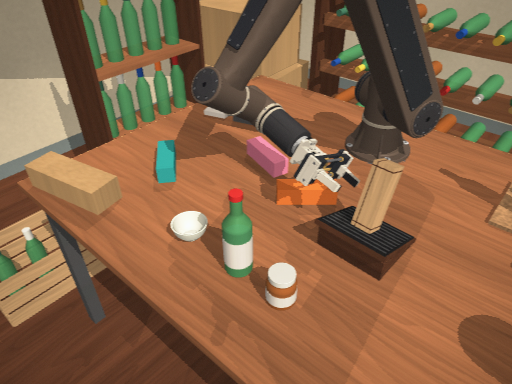

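The case stands alone on the mat with its base near (366,225). The gripper is clear at (325,165), and the bottle, jar and bowl haven't moved.

```bash
python3 -c '
from plant import *
print(close_job())'
```

```text
the job is handed in; nothing more can be done
None
```

The job is handed in: the case stands released on its heavy end near the middle of the mat, and the bottle, jar and bowl were left where they were. `close_job()` returned no verdict.

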